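# Blow the dust off a watch case through the slot of a de-dusting box

### The arm

A 6-joint arm with a two-finger parallel gripper is mounted at the origin on the work surface. World frame = base frame: x ahead of the robot, y to its left, z up, the work surface at z = 0. Lengths are in m, angles in rad, forces in N, time in s.
With the tool pointing down it reaches from about 0.4 to 0.825 m from the base axis. Payload 7 kg.
Tool frame: the origin (TCP) lies between the finger pads; the fingertips stand 17 mm ahead of it and the grasp point (between the pads) lies 2 mm behind it (manip.tip_extent is the z of the fingertips in the tool frame, in m); z points along the fingers, y is the line along which they close (so a half turn about z gives the same grasp; the last joint's range is limited). The gripper opens to 88 mm and grips with 3 to 60 N. Pads are 19 mm wide; open, the fingers measure 130 mm over their backs; the gripper's body (78 mm by 193 mm) begins 47 mm behind the grasp point.
Start: joints at [-0.933, 0.359, 0.012, 0, -1.224, -0.288], TCP at [0.231, -0.634, 0.244] pointing down, gripper open.
Joint ranges: [-3.07, 3.07], [-1.43, 2.12], [-1.02, 1.25], [-3.03, 1.67], [-3.05, -0], [-3.03, 3.03]. Speed limits (rad/s): [2.39, 2.39, 3.01, 3.14, 3.14, 3.14].

### API

Orientations are given as a 3x3 rotation matrix whose columns are the frame's x, y, z axes.
In Python, from cell import sense, snapshot, ticket, search_frame, manip gives the robot as it stands. The module is installed in compiled form; this text tells all that it offers.
- The arm moves only by the tool apply_moves, never from a script. Its argument "increments" is a list of rows, each an object with "fingers": the opening, from 0 (shut) to 1 (fully open); "travel": the shift along the tool's x, y, z as a fraction of full scale, a list of three; "roll": the turn about the tool's z as a fraction of full scale. In form: [{"fingers": fingers, "travel": [x, y, z], "roll": roll}, ...]. A call has 1 to 20 rows; each row shifts and turns the commanded pose from where the row before left it, along the tool's axes as they then stand; what a row does not reach is not made up. Full scale, the value 1, is 20 cm for a shift and 1.5 rad for a turn. A row lasts 1/12 s, in which the tool goes at most 41.7 mm and 7.16 degrees, less where a joint would pass 70% of its speed; a pose out of reach is approached as far as the arm can. A call with a number of a shift or a turn outside -1 to 1 is refused whole. A call with a gripper value outside its range is refused whole. The fingers move at their own pace and stop on an object; "squeeze" is the grip in N (left out, the last holds). Time passes only in rows, so rows that do not move let the fingers close. It gives the time, the measured TCP pose, the force, the opening and the grip force at its end, in the units of the state.
- sense(): the state, without advancing time (a new reading comes with each control period).
- snapshot(name): name is "scene" or "top" or "wrist"; returns a dict with "color" (400x640x3 uint8, blue, green, red), "intrinsics" (3x3 intrinsics, pixels), "R" (3x3) and "t" (3): a world point X has camera coordinates R X + t. Camera axes: x right, y down, z forward; pixel columns grow to the right and rows downward; lengths in m; the calibration is good to about 2 mm. A picture is of the moment at which its call begins. There is no depth.
- ticket.sign_off(): hands the job in; it is judged then, once.
Trained networks look in a picture, given as the dict that the camera call returned (one of the last four; its "shot" number tells which), for a name from the list of things; names that differ only in an ending like _2 or _b are one class to them, and where a whole thing is asked for, a point or a joint stands for the part that bears it (a point fixed in the world has none). Each returns a list of dicts, best first, with "conf" (0 to 1); they miss things now and then, are a little off and sometimes report something else, mostly with a low value. They report only what shows in the picture. A call takes as long as a camera call.
- search_frame(label, picture): "uv" ([column, row] in pixels, amid what is visible of it).
The state is a dict: "time_s": time; "qpos": joint angles; "dq": joint speeds; "joint_efforts": joint torques, N m; "tool_pos": TCP position; "tcp_rot": TCP orientation; "wrist_force": force on the tool from outside, world axes, zero at the start; "ft_torque": the same for the moment, N m; "width": finger opening in m; "gripper_force": force on a finger pad.
Only numpy, scipy, OpenCV 4.12 (cv2) and the standard library are available. Lean on these libraries where they do the work, as an engineer would, in place of code of your own. Each camera call takes 0.05 s, during which the arm holds its last target. There are 200 camera calls.

### The job

Lift the light-blue cover of the de-dusting box open until it rests back on its stop. Then take the steel watch case out of the rack by its red handle and lower it straight down through the narrow slot in the box's top, without forcing it, until the case is level with the air nozzles; finish holding it there by the handle, upright, square to the slot, still, and not resting on or leaning against the box. Leave the brass watch case with the green handle, the parts tray, the watch movement and the brass block where they are.

Things in the scene. Friction and masses are not known exactly. Their poses are not given: they have to be found in the camera images.
- box: de-dusting box, fixed to the bench: cream housing 150 (x) x 160 (y) x 125 mm high, clear side windows, hollow, light-blue hinged cover on top. Origin under its centre on the bench; x points from the front (tab side, nearer the robot) to the hinge side at the back, z up. Aluminium top plate 10 mm thick, upper face 125 mm above the bench
- slot (a point): centre of the slot in the top plate, at the plate's upper face (125 mm above the bench); axes as the box. Slot 42 mm long (x), 14 mm wide (y): 2 mm more than the watch case each way; 3 mm chamfer round its upper edge. Below the 10 mm plate the chamber is free (142 x 152 mm, floor 12 mm above the bench). Hidden while the cover is closed
- nozzles (a point): point in the chamber straight below the slot, 54 mm under the top plate's upper face, level with the rows of air nozzles (the nozzles end 38 mm to either side, along y); axes as the box. The centre of the watch case belongs here
- lid (a joint): angle of the light-blue cover in rad: 0 closed (lying flat on the box), grows as the front edge is lifted; the stop is at 1.85, where the cover leans back past upright. It is light (0.22 kg) with a free hinge: let go below about 1.5 it falls shut, let go past about 1.6 it falls open onto the stop
- lid_tab (a point): grip point on the cover's black front tab, moves with the cover; axes as the box while closed. Tab 24 mm wide (y, the hinge direction), 9 mm thick, sticking out 44 mm forward (-x) of the cover's front edge; the point is on its mid-line, 28 mm out from that edge, 178 mm from the hinge axis and 5.5 mm above it when closed (130 mm above the bench). Cover plate 150 x 160 x 6 mm
- lid_hinge (a point): middle of the cover's hinge axis, at the back top edge of the box (75 mm behind the slot, 125 mm above the bench). This frame turns with the cover; the hinge axis is its y axis, along the box's y. The cover opens by turning about +y (front edge up and over towards the box's +x)
- handle (a point): centre of the red handle of the holder with the steel watch case. Handle 22 (x) x 20 (y) x 70 mm tall, flat-sided. z up along the holder, x along the case's width, y through its thickness. Below this point: handle end and collar (32 mm round, 5 thick) at 35 mm, 7 mm round shank, brass clamp 20 x 7 from 77 mm, case centre at 111, lowest point at 135. About 0.15 kg; hangs upright by its collar
- case (a point): centre of the steel watch case, 111 mm below handle on the same holder, same axes. The case is a disc 40 mm in diameter (across x and z) and 12 mm thick along y, with lugs to 48 mm total height; it may go through the slot either way round (half turn)
- holder: the holder with the steel case and red handle as a whole; origin at its lowest point (lug tips), 135 mm below the handle's centre; same axes as handle
- rack: light wooden rack fixed to the bench, 220 (x) x 90 (y) x 105 mm high; origin under its centre. Its 12 mm top board has two oblong openings 46 (x) x 18 mm (y), 50 mm either side of the centre along the rack's x, in which the two holders hang with their collars on the board; lift straight up
- spare_handle (a point): centre of the green handle of the other holder in the rack (same make and sizes, brass-coloured watch case); leave it hanging
- spare: the other holder, with the brass case and green handle; origin at its lowest point
- tray: light-blue round parts tray, 124 mm diameter, 16 mm high, loose on the bench; origin under its centre; leave it
- movement: watch movement on a small dark steel movement holder, 46 x 40 x 29 mm, loose; origin under its centre; leave it
- brassblock: brass block with rows of holes, 36 x 60 x 26 mm, loose; origin under its centre; leave it

How it is judged:
On the way, in this order (a step that is already met when the one before it is completed fails the run):
1. the cover rests open on its stop while the steel case still hangs in the rack (value of joint lid above 1.78 rad and distance of holder from where it was at the start of the episode below 0.015 m), for 0.2 s.
2. the steel case is lifted clear out of the rack by the gripper (height (world z) of holder above 0.108 m and contact force between the fingers and holder above 1 N), for 0.2 s.
At the end, for the whole second after the job is handed in: Cover on its stop (over 1.78 rad); steel case within 6 mm sideways and 9 mm in height of the nozzle point, upright within 0.1 rad, square to the slot within 0.12 rad, still, gripped by the fingers, and under 0.8 N between holder and box (value of joint lid above 1.78 rad and horizontal distance between case and nozzles below 0.006 m and z of case in the frame of nozzles between -0.009 and 0.009 m and angle between case's own z axis and vertical below 0.1 rad and angle between the x axis of case and the x axis of nozzles, either way round below 0.12 rad and linear speed of holder below 0.02 m/s and contact force between the fingers and holder above 1 N and contact force between holder and box below 0.8 N); the arm keeps its last pose, push and grip.
It fails at once if the holder is forced against the box (over 20 N) (contact force between holder and box above 20 N).
It fails at once if the spare holder with the green handle is disturbed (over 12 mm) (distance of spare from where it was at the start of the episode above 0.012 m).
It fails at once if the parts tray is disturbed (over 12 mm) (distance of tray from where it was at the start of the episode above 0.012 m).
It fails at once if the movement is disturbed (over 12 mm) (distance of movement from where it was at the start of the episode above 0.012 m).
It fails at once if the brass block is disturbed (over 12 mm) (distance of brassblock from where it was at the start of the episode above 0.012 m).
It also fails if it takes over 72 s, if anything falls off the work surface, if the arm or the gripper's body presses on something with over 40 N, if the wrist force passes 120 N, or if a joint passes its speed limit or range.

## Working session

There is one attempt and no reset: what is moved stays moved. The work goes in short steps, Python scripts to look and compute and a tool call to move; the robot and the scene stay as the last step left them, time stands still between calls to the robot, and variables do not carry over. Pictures are saved under pics/ and viewed, at most 10 in all, crops included, and the job is handed in when it is done.

Besides the shell and the picture viewer there is one more tool, called after "Request:" by a JSON object that holds its "fn" and its "kwargs", one argument or row to a line. apply_moves: Moves the arm, as the interface text tells. Its arguments: {"type":"object","properties":{"increments":{"type":"array"},"squeeze":{"type":"number"}},"required":["increments"]}

```bash
mkdir -p pics; cat > h.py <<'E'
import numpy as np, cv2
from cell import sense, snapshot, ticket, search_frame, manip
def ray(p,uv,z):
    K=np.array(p["intrinsics"]);R=np.array(p["R"]);t=np.array(p["t"])
    d=R.T@np.linalg.solve(K,[uv[0],uv[1],1]);c=-R.T@t
    return c+d*(z-c[2])/d[2]
def proj(p,X):
    c=np.array(p["R"])@np.array(X)+np.array(p["t"]);q=np.array(p["intrinsics"])@c
    return q[:2]/q[2]
E
python3 - <<'E'
from h import *
np.set_printoptions(precision=4,suppress=True)
Z=dict(box=.13,lid_tab=.13,handle=.145,spare_handle=.145,rack=.105,tray=.01,movement=.02,brassblock=.02)
ims=[]
for n in("scene","top"):
    p=snapshot(n);ims.append(p["color"]);print(n,"cam",-np.array(p["R"]).T@np.array(p["t"]))
    cv2.imwrite(f"pics/{n}0.png",p["color"])
    for l,z in Z.items():
        for r in search_frame(l,p)[:2]: print(l,np.round(r["uv"],1),round(r["conf"],2),ray(p,r["uv"],z))
s=sense();print(s["time_s"],s["tool_pos"],s["tcp_rot"],s["width"],manip.tip_extent)
E
```

```text
scene cam [ 0.8929 -0.3764  0.855 ]
box [238.6 274.1] 0.81 [ 0.5389 -0.2338  0.13  ]
lid_tab [233.4 261.6] 0.82 [ 0.5106 -0.2234  0.13  ]
handle [364.5 129.9] 0.87 [0.4723 0.225  0.145 ]
spare_handle [397.6 153.4] 0.76 [0.5783 0.2187 0.145 ]
rack [377.8 167.8] 0.56 [0.5543 0.1821 0.105 ]
tray [291.4 210.3] 0.68 [ 0.4415 -0.0058  0.01  ]
movement [319.9 240.8] 0.91 [ 0.5583 -0.0249  0.02  ]
brassblock [356.4 270.5] 0.9 [ 0.6708 -0.0242  0.02  ]
brassblock [231.7 261.6] 0.71 [ 0.4497 -0.2029  0.02  ]
top cam [0.3997 0.0051 1.0349]
box [403.3 219.7] 0.82 [ 0.5062 -0.2025  0.13  ]
lid_tab [406.1 217.6] 0.73 [ 0.5109 -0.2088  0.13  ]
lid_tab [207.3 183.3] 0.19 [0.583  0.2303 0.13  ]
handle [205.  233.3] 0.51 [0.4711 0.2268 0.145 ]
spare_handle [409.  216.8] 0.75 [ 0.5109 -0.2115  0.145 ]
rack [212.  211.5] 0.78 [0.5236 0.2232 0.105 ]
rack [321.3 207.8] 0.32 [ 0.5344 -0.0228  0.105 ]
tray [313.1 249.1] 0.59 [ 0.4454 -0.0061  0.01  ]
movement [319.3 207.8] 0.81 [ 0.5467 -0.0204  0.02  ]
brassblock [319.4 155.5] 0.79 [ 0.6794 -0.0198  0.02  ]
0.9 [ 0.2313 -0.6341  0.2436] [[-0.9394 -0.3427  0.0001]
 [-0.3427  0.9394 -0.    ]
 [-0.0001 -0.0001 -1.    ]] 0.08735979701937625 0.017
```

View pics/scene0.png

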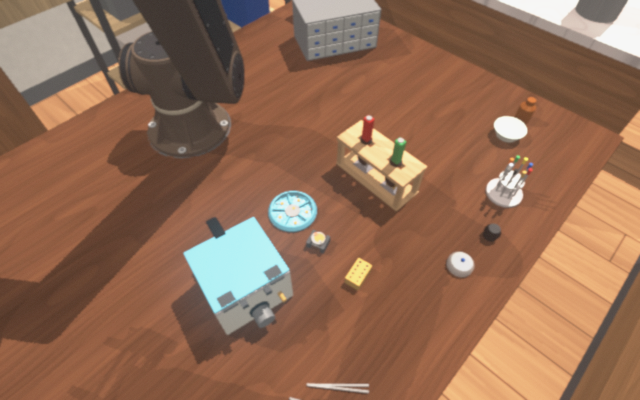

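View pics/top0.png

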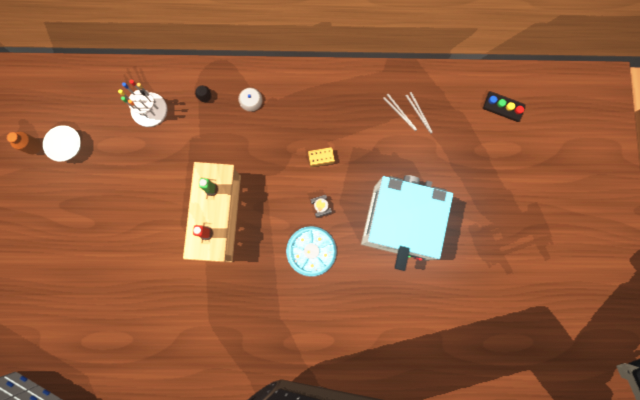

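The pictures agree with the networks: the cover is at about (412,218) in top, with its tab at (402,258). The red handle is at (201,232), the green one at (207,186), and the loose things lie between the rack and the box. Next I'll measure the box and rack from their colours.

```bash
cat > m.py <<'E'
from h import *
np.set_printoptions(precision=4,suppress=True)
def big(mask,near):
    n,l,st,c=cv2.connectedComponentsWithStats(mask.astype(np.uint8))
    i=[k for k in range(1,n) if st[k,4]>15]; k=min(i,key=lambda k:np.linalg.norm(c[k]-near)); return (l==k)
def rect(p,m,z):
    c,_=cv2.findContours(m.astype(np.uint8),cv2.RETR_EXTERNAL,cv2.CHAIN_APPROX_NONE)
    c=max(c,key=cv2.contourArea)[:,0,:]
    P=np.array([ray(p,u,z)[:2] for u in c])*1000
    return cv2.minAreaRect(P.astype(np.float32))
if __name__=="__main__":
  for n,cn,rn,tn,red,gr in(("top",(412,218),(212,212),(402,258),(201,232),(207,186)),("scene",(238,262),(380,160),(215,228),(368,127),(398,150))):
    p=snapshot(n);im=p["color"];h=cv2.cvtColor(im,cv2.COLOR_BGR2HSV).astype(int)
    H,S,V=h[...,0],h[...,1],h[...,2]
    print(n,"cover",rect(p,big((H>80)&(H<105)&(S>60)&(V>120),cn),.131))
    print("tab",rect(p,big((V<60),tn),.1345))
    for nm,m,u in(("red",((H<6)|(H>172))&(S>150)&(V>80),red),("green",(H>50)&(H<80)&(S>100),gr)):
        b=big(m,u);y,x=np.nonzero(b);print(nm,x.mean(),y.mean(),len(x),ray(p,(x.mean(),y.mean()),.145))
    b=big((H>12)&(H<28)&(S>60)&(V>150),rn);print("rack",b.sum(),rect(p,b,.105),h[205,225],h[170,190])
E
python3 m.py
```

```text
top cover ((444.4628601074219, -204.9751434326172), (31.997331619262695, 8.822243690490723), 75.2134780883789)
tab ((136.29208374023438, -117.37480926513672), (52.12636184692383, 2.704174041748047), 79.4581527709961)
red 203.4851485148515 232.23762376237624 101 [0.4733 0.2301 0.145 ]
green 205.89285714285714 184.53571428571428 28 [0.5772 0.2295 0.145 ]
rack 3423 ((524.7194213867188, 223.9747314453125), (109.85153198242188, 223.27882385253906), 86.4011001586914) [ 27  66 255] [ 10 168 153]
scene cover ((512.92724609375, -220.611083984375), (160.21234130859375, 151.35702514648438), 76.61856079101562)
tab ((16.988750457763672, 19.510805130004883), (18.913997650146484, 99.02186584472656), 75.27894592285156)
red 367.25555555555553 129.14444444444445 180 [0.4755 0.2317 0.145 ]
green 400.24 144.44 25 [0.5654 0.246  0.145 ]
rack 3040 ((539.1210327148438, 200.88424682617188), (152.92039489746094, 259.22149658203125), 86.91907501220703) [ 10 118 147] [ 10 126 107]
```

Request:
{"fn": "apply_moves", "kwargs": {
  "increments": [
    {"fingers":1,"travel":[-0.1145,0.1245,0.007],"roll":0},
    {"fingers":1,"travel":[-0.1145,0.1245,0.007],"roll":0},
    {"fingers":1,"travel":[-0.1145,0.1245,0.007],"roll":0},
    {"fingers":1,"travel":[-0.1145,0.1245,0.007],"roll":0},
    {"fingers":1,"travel":[-0.1145,0.1245,0.007],"roll":0},
    {"fingers":1,"travel":[-0.1145,0.1245,0.007],"roll":0},
    {"fingers":1,"travel":[-0.1145,0.1245,0.007],"roll":0},
    {"fingers":1,"travel":[-0.1145,0.1245,0.007],"roll":0},
    {"fingers":1,"travel":[-0.1145,0.1245,0.007],"roll":0},
    {"fingers":1,"travel":[-0.1145,0.1245,0.007],"roll":0},
    {"fingers":1,"travel":[-0.1145,0.1245,0.007],"roll":0},
    {"fingers":1,"travel":[-0.1145,0.1245,0.007],"roll":0},
    {"fingers":1,"travel":[-0.1145,0.1245,0.007],"roll":0},
    {"fingers":1,"travel":[-0.1145,0.1245,0.007],"roll":0},
    {"fingers":0.7,"travel":[0,0,0],"roll":0.078},
    {"fingers":0.7,"travel":[0,0,0],"roll":0.078},
    {"fingers":0.7,"travel":[0,0,0],"roll":0.078},
    {"fingers":0.7,"travel":[0,0,0],"roll":0.078},
    {"fingers":0.7,"travel":[0,0,0],"roll":0.078}
  ]
}}

```text
time_s: 2.58
tool_pos: [0.4131, -0.1965, 0.2242]
tcp_rot: [[-0.971, 0.238, 0.001], [0.238, 0.971, -0.0], [-0.001, 0.0, -1.0]]
wrist_force: [0.2, 0.9, -0.1]
width: 0.0629
gripper_force: 0.0
```

```bash
python3 - <<'E'
from h import *
np.set_printoptions(precision=4,suppress=True)
p=snapshot("wrist");cv2.imwrite("pics/w1.png",p["color"]);s=sense()
print(s["time_s"],s["tool_pos"],s["tcp_rot"],s["wrist_force"])
for r in search_frame("lid_tab",p)[:2]: print(r,ray(p,r["uv"],.1345))
print(proj(p,[.4127,-.1967,.1345]),proj(p,s["tool_pos"]))
E
```

```text
2.6333 [ 0.4131 -0.1966  0.2241] [[-0.9691  0.2465  0.0004]
 [ 0.2465  0.9691  0.    ]
 [-0.0004  0.0001 -1.    ]] [-0.3036 -0.5245  0.1376]
{'uv': [324.1, 287.6], 'conf': 0.79} [ 0.4669 -0.208   0.1345]
[321.4347 217.3504] [321.0568 283.92  ]
```

View pics/w1.png

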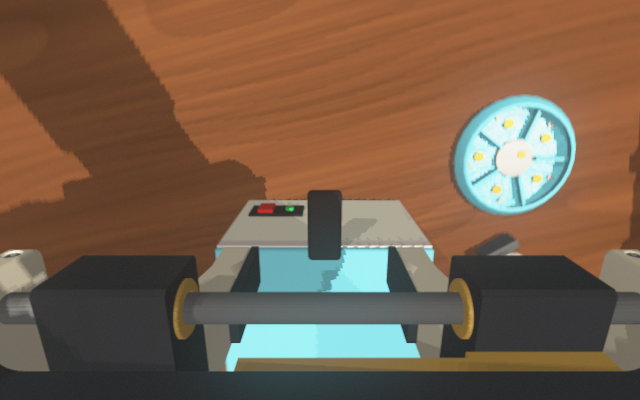

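Request:
{"fn": "apply_moves", "kwargs": {
  "increments": [
    {"fingers":0.6,"travel":[0,0.0075,0.12],"roll":-0.005},
    {"fingers":0.6,"travel":[0,0,0.12],"roll":0},
    {"fingers":0.6,"travel":[0,0,0.12],"roll":0},
    {"fingers":0.6,"travel":[0,0,0.12],"roll":0},
    {"fingers":0,"travel":[0,0,0],"roll":0},
    {"fingers":0,"travel":[0,0,0],"roll":0},
    {"fingers":0,"travel":[0,0,0],"roll":0},
    {"fingers":0,"travel":[0,0,0],"roll":0},
    {"fingers":0,"travel":[0,0,0],"roll":0},
    {"fingers":0,"travel":[0,0,0],"roll":0}
  ],
  "squeeze": 10
}}

```text
time_s: 3.52
tool_pos: [0.4142, -0.1959, 0.1294]
tcp_rot: [[-0.974, 0.225, 0.002], [0.225, 0.974, -0.001], [-0.003, -0.001, -1.0]]
wrist_force: [-0.7, -3.9, 1.4]
width: 0.0238
gripper_force: 10.0
```

```bash
python3 -c "
import numpy as np
f=0.031+np.linspace(0,1.74,17);R=.1781/.2
print(np.c_[np.diff(R*np.cos(f)),-np.diff(R*np.sin(f))].round(3).tolist())"
```

```text
[[-0.008, -0.096], [-0.019, -0.095], [-0.029, -0.092], [-0.039, -0.089], [-0.048, -0.084], [-0.057, -0.078], [-0.065, -0.072], [-0.073, -0.064], [-0.079, -0.056], [-0.085, -0.047], [-0.089, -0.038], [-0.093, -0.028], [-0.095, -0.017], [-0.097, -0.007], [-0.097, 0.004], [-0.096, 0.014]]
```

Request:
{"fn": "apply_moves", "kwargs": {
  "increments": [
    {"fingers":0,"travel":[-0.008,0,-0.096],"roll":0},
    {"fingers":0,"travel":[-0.019,0,-0.095],"roll":0},
    {"fingers":0,"travel":[-0.029,0,-0.092],"roll":0},
    {"fingers":0,"travel":[-0.039,0,-0.089],"roll":0},
    {"fingers":0,"travel":[-0.048,0,-0.084],"roll":0},
    {"fingers":0,"travel":[-0.057,0,-0.078],"roll":0},
    {"fingers":0,"travel":[0,0,0],"roll":0}
  ]
}}

```text
time_s: 4.1
tool_pos: [0.4538, -0.2053, 0.2385]
tcp_rot: [[-0.974, 0.225, 0.003], [0.225, 0.974, -0.002], [-0.003, -0.001, -1.0]]
wrist_force: [-5.5, -0.6, 4.1]
width: 0.0236
gripper_force: 10.0
```

Request:
{"fn": "apply_moves", "kwargs": {
  "increments": [
    {"fingers":0,"travel":[-0.065,0,-0.072],"roll":0},
    {"fingers":0,"travel":[-0.073,0,-0.064],"roll":0},
    {"fingers":0,"travel":[-0.079,0,-0.056],"roll":0},
    {"fingers":0,"travel":[-0.085,0,-0.047],"roll":0},
    {"fingers":0,"travel":[-0.089,0,-0.038],"roll":0},
    {"fingers":0,"travel":[-0.093,0,-0.028],"roll":0},
    {"fingers":0,"travel":[-0.095,0,-0.017],"roll":0},
    {"fingers":0,"travel":[-0.097,0,-0.007],"roll":0},
    {"fingers":0,"travel":[-0.097,0,0.004],"roll":0},
    {"fingers":0,"travel":[-0.096,0,0.014],"roll":0},
    {"fingers":0,"travel":[-0.03,0,0.006],"roll":0},
    {"fingers":0,"travel":[0,0,0],"roll":0}
  ]
}}

```text
time_s: 5.1
tool_pos: [0.629, -0.247, 0.2967]
tcp_rot: [[-0.974, 0.226, 0.001], [0.226, 0.974, -0.003], [-0.002, -0.003, -1.0]]
wrist_force: [-0.9, -6.2, 1.8]
width: 0.0235
gripper_force: 10.0
```

Request:
{"fn": "apply_moves", "kwargs": {
  "increments": [
    {"fingers":0.6,"travel":[0,0,0],"roll":0},
    {"fingers":0.6,"travel":[0,0,0],"roll":0},
    {"fingers":0.6,"travel":[0,0,0],"roll":0},
    {"fingers":0.6,"travel":[0,0,-0.15],"roll":0},
    {"fingers":0.6,"travel":[0.05,0,-0.15],"roll":0},
    {"fingers":0.6,"travel":[0.15,0,-0.05],"roll":0},
    {"fingers":0.6,"travel":[0.15,0,0],"roll":0},
    {"fingers":0.6,"travel":[0.15,0,0],"roll":0},
    {"fingers":0.6,"travel":[0,0,0],"roll":0}
  ]
}}

```text
time_s: 5.85
tool_pos: [0.5259, -0.2213, 0.3679]
tcp_rot: [[-0.974, 0.225, 0.003], [0.225, 0.974, 0.001], [-0.002, 0.001, -1.0]]
wrist_force: [0.1, -0.4, -0.2]
width: 0.0525
gripper_force: 0.0
```

```bash
python3 - <<'E'
from h import *
np.set_printoptions(precision=4,suppress=True)
s=sense();print(s["time_s"],s["tool_pos"],s["tcp_rot"],s["wrist_force"])
a=[]
for n in("scene","wrist"):
    p=snapshot(n);a.append(p["color"]);print(n,proj(p,[.5129,-.2206,.125]))
    if n=="scene":
        c=p["color"][170:350,150:330]; a[0]=cv2.resize(c,(400,400),interpolation=cv2.INTER_CUBIC)
a[1]=a[1][:,120:520]
cv2.imwrite("pics/w2.png",np.hstack(a))
E
```

```text
5.85 [ 0.5259 -0.2213  0.3679] [[-0.9743  0.2253  0.0027]
 [ 0.2254  0.9743  0.0008]
 [-0.0025  0.0013 -1.    ]] [ 0.0653 -0.4418 -0.1726]
scene [235.6975 262.5579]
wrist [319.914 158.113]
```

View pics/w2.png

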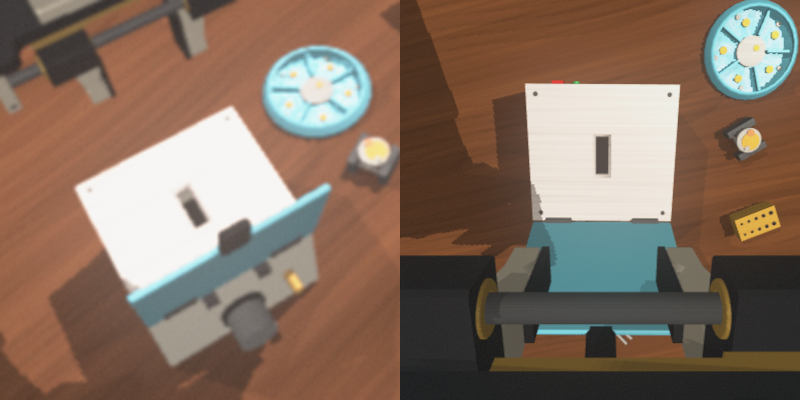

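Scene shows the cover leaning back open and the slot uncovered. In wrist the slot is at about (323,155), where I predicted (320,158). I'll measure it more finely.

```bash
cat > slot.py <<'E'
from m import *
def slot(n,guess,dbg=None,z=.125):
    p=snapshot(n);u=proj(p,guess+[z]);x,y=np.round(u).astype(int)
    g=cv2.cvtColor(p["color"],cv2.COLOR_BGR2GRAY)
    w=80 if n=="wrist" else 40
    print(n,u)
    pm=big(g>150,u)      # plate
    r=rect(p,pm,z);print(" plate",r)
    for th in(90,130,160,190):
        b=big((g<th)&(cv2.morphologyEx(pm.astype(np.uint8),cv2.MORPH_CLOSE,np.ones((41,41)))>0),u);print(" slot",th,rect(p,b,z))
    if dbg: cv2.imwrite(dbg,cv2.resize(p["color"][max(0,y-w):y+w,x-w:x+w],(480,480),interpolation=0))
    return p
if __name__=="__main__":
    for n in("wrist","scene","top"): slot(n,[.513,-.2206])
    s=sense();print(s["tool_pos"],np.degrees(np.arctan2(s["tcp_rot"][1][0],s["tcp_rot"][0][0])),s["qpos"])
E
python3 slot.py
```

```text
wrist [319.9201 157.2361]
 plate ((509.96160888671875, -217.85101318359375), (161.09947204589844, 152.34776306152344), 76.43682098388672)
 slot 90 ((509.78375244140625, -217.52784729003906), (11.096654891967773, 38.404781341552734), 76.96234893798828)
 slot 130 ((509.8128967285156, -217.56613159179688), (13.032988548278809, 40.669960021972656), 76.629150390625)
 slot 160 ((509.41278076171875, -216.92507934570312), (14.095309257507324, 41.74500274658203), 76.629150390625)
 slot 190 ((509.9771728515625, -217.00015258789062), (16.6712589263916, 42.79632568359375), 76.96561431884766)
scene [235.7298 262.5889]
 plate ((504.82525634765625, -202.4703369140625), (198.39735412597656, 132.9463348388672), 76.70599365234375)
 slot 90 ((519.4324951171875, -222.64891052246094), (4.826364517211914, 17.408981323242188), 79.15380096435547)
 slot 130 ((518.9474487304688, -221.88311767578125), (10.338278770446777, 26.339534759521484), 76.01526641845703)
 slot 160 ((518.04345703125, -221.52012634277344), (12.037077903747559, 30.390825271606445), 76.0401840209961)
 slot 190 ((514.4593505859375, -220.706298828125), (13.630033493041992, 39.968482971191406), 77.10611724853516)
top [410.8909 216.9829]
 plate ((491.1895446777344, -271.5803527832031), (71.51832580566406, 139.92945861816406), 88.50312042236328)
 slot 90 ((484.45684814453125, -256.3925476074219), (17.68758201599121, 28.903757095336914), 0.5232574343681335)
 slot 130 ((484.45635986328125, -256.3040466308594), (17.688159942626953, 33.143959045410156), 0.5232574343681335)
 slot 160 ((484.4571838378906, -256.394287109375), (17.688159942626953, 33.32441329956055), 0.5232574343681335)
 slot 190 ((484.43701171875, -254.18601989746094), (17.688159942626953, 37.741146087646484), 0.5232498049736023)
[ 0.5305 -0.2222  0.3656] 166.97077003646294 [-0.0568  0.1396 -0.0073 -0.0002 -1.424  -1.7414]
```

```bash
python3 - <<'E'
from slot import *
slot("wrist",[.51,-.2175])
s=sense();print(s["tool_pos"],np.degrees(np.arctan2(s["tcp_rot"][1][0],s["tcp_rot"][0][0])),s["qpos"])
E
```

```text
wrist [322.1537 153.3992]
 plate ((510.2636413574219, -217.95506286621094), (160.91860961914062, 151.34971618652344), 76.58087921142578)
 slot 90 ((510.33978271484375, -217.7694549560547), (11.053885459899902, 38.2309455871582), 76.94559478759766)
 slot 130 ((509.8241271972656, -217.64942932128906), (13.034982681274414, 39.3670768737793), 76.6085205078125)
 slot 160 ((509.9735412597656, -217.16908264160156), (14.038717269897461, 41.55091094970703), 76.6085205078125)
 slot 190 ((511.1231689453125, -217.49270629882812), (16.586210250854492, 45.958831787109375), 77.2823486328125)
[ 0.5307 -0.2223  0.3654] 166.96297120516243 [-0.0569  0.1402 -0.0072 -0.0001 -1.424  -1.7415]
```

Request:
{"fn": "apply_moves", "kwargs": {
  "increments": [
    {"fingers":0.6,"travel":[0.105,0,0],"roll":0},
    {"fingers":0.6,"travel":[0.105,0,0],"roll":0},
    {"fingers":0.6,"travel":[0,0,0],"roll":-0.08},
    {"fingers":0.6,"travel":[0,0,0],"roll":-0.08},
    {"fingers":0.6,"travel":[0,0,0],"roll":-0.08},
    {"fingers":0.6,"travel":[0,0,0],"roll":-0.08},
    {"fingers":0.6,"travel":[0,0,0],"roll":-0.08},
    {"fingers":0.6,"travel":[0,0,0],"roll":-0.08},
    {"fingers":0.6,"travel":[0,0,0],"roll":-0.08},
    {"fingers":0.6,"travel":[0,0,0],"roll":-0.08},
    {"fingers":0.6,"travel":[0,0,0],"roll":-0.08},
    {"fingers":0.6,"travel":[0,0,0],"roll":-0.08},
    {"fingers":0.6,"travel":[0,0,0],"roll":-0.08},
    {"fingers":0.6,"travel":[0,0,0],"roll":-0.08},
    {"fingers":0.6,"travel":[0,0,0],"roll":-0.08},
    {"fingers":0.6,"travel":[0,0,0],"roll":-0.08}
  ]
}}

```text
time_s: 7.48
tool_pos: [0.4898, -0.2129, 0.365]
tcp_rot: [[-0.112, -0.994, -0.001], [-0.994, 0.112, 0.0], [0.0, 0.001, -1.0]]
wrist_force: [0.1, 0.4, -0.8]
width: 0.0526
gripper_force: 0.0
```

Request:
{"fn": "apply_moves", "kwargs": {
  "increments": [
    {"fingers":0.6,"travel":[0,0,0],"roll":-0.08},
    {"fingers":0.6,"travel":[0,0,0],"roll":-0.08},
    {"fingers":0.6,"travel":[0,0,0],"roll":-0.08},
    {"fingers":0.6,"travel":[0,0,0],"roll":-0.08},
    {"fingers":0.6,"travel":[0,0,0],"roll":-0.08},
    {"fingers":0.6,"travel":[0,0,0],"roll":-0.08},
    {"fingers":0.6,"travel":[0,0,0],"roll":-0.08},
    {"fingers":0.6,"travel":[0,0,0],"roll":-0.08},
    {"fingers":0.6,"travel":[0,0,0],"roll":-0.08},
    {"fingers":0.6,"travel":[0,0,0],"roll":-0.08},
    {"fingers":0.6,"travel":[0,0,0],"roll":-0.08},
    {"fingers":0.6,"travel":[0,0,0],"roll":-0.08},
    {"fingers":0.6,"travel":[0,0,0],"roll":-0.014},
    {"fingers":0.6,"travel":[0,0,0],"roll":0},
    {"fingers":0.6,"travel":[0,0,0],"roll":0}
  ]
}}

```text
time_s: 8.73
tool_pos: [0.4895, -0.2129, 0.3654]
tcp_rot: [[0.973, -0.23, -0.001], [-0.23, -0.973, 0.0], [-0.001, 0.0, -1.0]]
wrist_force: [0.5, 0.9, -0.0]
width: 0.0528
gripper_force: 0.0
```

```bash
python3 - <<'E'
from slot import *
for i in range(2): slot("wrist",[.51,-.2175])
s=sense();print(s["tool_pos"],np.degrees(np.arctan2(s["tcp_rot"][1][0],s["tcp_rot"][0][0])),s["qpos"],s["time_s"])
E
```

```text
wrist [323.5812 150.3426]
 plate ((510.76019287109375, -217.99758911132812), (161.09848022460938, 150.19418334960938), 76.6810073852539)
 slot 90 ((511.5639343261719, -218.3529510498047), (11.00272274017334, 37.888118743896484), 76.68318176269531)
 slot 130 ((511.5482177734375, -218.26646423339844), (12.88387680053711, 40.103572845458984), 76.4434814453125)
 slot 160 ((510.5713806152344, -217.5470733642578), (14.327042579650879, 42.29130935668945), 76.6842041015625)
 slot 190 ((511.02667236328125, -217.55853271484375), (16.09128189086914, 45.52133560180664), 76.34683990478516)
wrist [323.5842 150.2985]
 plate ((510.71722412109375, -217.98577880859375), (161.14779663085938, 150.23358154296875), 76.70637512207031)
 slot 90 ((511.5190124511719, -218.33811950683594), (11.005843162536621, 37.898101806640625), 76.70884704589844)
 slot 130 ((511.501953125, -218.25718688964844), (12.898502349853516, 40.11423110961914), 76.46839141845703)
 slot 160 ((510.5259094238281, -217.5326385498047), (14.331111907958984, 42.302459716796875), 76.70922088623047)
 slot 190 ((510.97662353515625, -217.5498504638672), (16.109546661376953, 45.52710723876953), 76.37181854248047)
[ 0.4893 -0.2129  0.3655] -13.22789185563042 [-0.0426  0.0669 -0.0901 -0.     -1.4142  1.3826] 8.8333
```

Request:
{"fn": "apply_moves", "kwargs": {
  "increments": [
    {"fingers":0.6,"travel":[-0.062,-0.162,0],"roll":0},
    {"fingers":0.6,"travel":[-0.062,-0.162,0],"roll":0},
    {"fingers":0.6,"travel":[-0.062,-0.162,0],"roll":0},
    {"fingers":0.6,"travel":[-0.062,-0.162,0],"roll":0},
    {"fingers":0.6,"travel":[-0.062,-0.162,0],"roll":0},
    {"fingers":0.6,"travel":[-0.062,-0.162,0],"roll":0},
    {"fingers":0.6,"travel":[-0.062,-0.162,0],"roll":0},
    {"fingers":0.6,"travel":[-0.062,-0.162,0],"roll":0},
    {"fingers":0.6,"travel":[-0.062,-0.162,0],"roll":0},
    {"fingers":0.6,"travel":[-0.062,-0.162,0],"roll":0},
    {"fingers":0.6,"travel":[-0.062,-0.162,0],"roll":0},
    {"fingers":0.6,"travel":[-0.062,-0.162,0],"roll":0},
    {"fingers":0.6,"travel":[-0.062,-0.162,0],"roll":0},
    {"fingers":0.6,"travel":[0,0,0],"roll":-0.056},
    {"fingers":0.6,"travel":[0,0,0],"roll":-0.056},
    {"fingers":0.6,"travel":[0,0,0],"roll":0},
    {"fingers":0.6,"travel":[0,0,0],"roll":0}
  ]
}}

```text
time_s: 10.25
tool_pos: [0.4274, 0.234, 0.3658]
tcp_rot: [[0.998, -0.064, 0.0], [-0.064, -0.998, -0.0], [0.0, 0.0, -1.0]]
wrist_force: [0.6, 0.6, -1.1]
width: 0.0526
gripper_force: 0.0
```

```bash
python3 - <<'E'
from m import *
p=snapshot("wrist");im=p["color"];cv2.imwrite("pics/w3.png",im)
s=sense();print(s["time_s"],s["tool_pos"],np.degrees(np.arctan2(s["tcp_rot"][1][0],s["tcp_rot"][0][0])))
h=cv2.cvtColor(im,cv2.COLOR_BGR2HSV).astype(int);H,S,V=h[...,0],h[...,1],h[...,2]
for l in("handle","spare_handle","rack"):
    for r in search_frame(l,p)[:1]: print(l,r)
for c,X in(("red",[.474,.231,.18]),("green",[.574,.226,.18])): print(c,proj(p,X))
E
```

```text
10.3 [0.4275 0.2338 0.3658] -3.6783985213556343
handle {'uv': [318.0, 125.9], 'conf': 0.68}
spare_handle {'uv': [321.9, 25.2], 'conf': 0.96}
rack {'uv': [318.8, 86.5], 'conf': 0.77}
red [324.263  131.7051]
green [322.6883   9.4606]
```

View pics/w3.png

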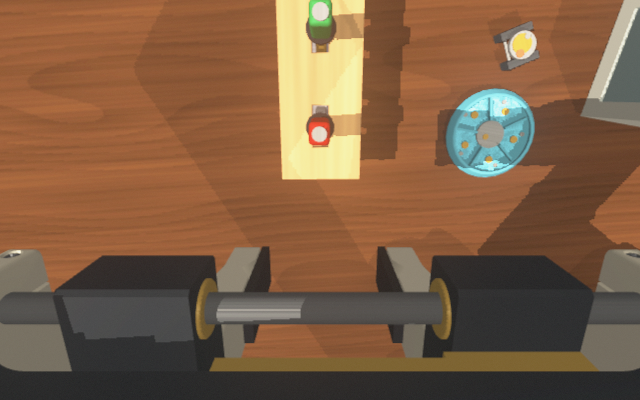

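```bash
python3 - <<'E'
from m import *
p=snapshot("wrist");im=p["color"];h=cv2.cvtColor(im,cv2.COLOR_BGR2HSV).astype(int);H,S,V=h[...,0],h[...,1],h[...,2]
s=sense();print(s["tool_pos"])
for nm,y0 in(("green",11),("red",134)):
    b=np.zeros(H.shape,bool);b[max(0,y0-13):y0+13,305:335]=True;b&=(S<70)&(V>140)
    b=big(b,(319,y0));y,x=np.nonzero(b);u=(x.mean()+.0,y.mean());print(nm,u,len(x),ray(p,u,.18))
b=big((H>12)&(H<32)&(S>50)&(V>150),(320,160));print(rect(p,b,.105),b.sum())
y,x=np.nonzero(b)
for r in(60,100,150,170): c=x[y==r];print(r,ray(p,(c.min(),r),.105),ray(p,(c.max(),r),.105))
E
```

```text
[0.4276 0.2335 0.3659]
green (np.float64(319.63396226415097), np.float64(11.384905660377358)) 265 [0.573  0.2283 0.18  ]
red (np.float64(318.58720930232556), np.float64(133.9825581395349)) 172 [0.4725 0.2359 0.18  ]
((504.9593811035156, 232.20303344726562), (94.55523681640625, 187.61326599121094), 86.44937133789062) 13136
60 [0.5449 0.2763 0.105 ] [0.5392 0.1861 0.105 ]
100 [0.5042 0.2783 0.105 ] [0.4985 0.1884 0.105 ]
150 [0.4495 0.2826 0.105 ] [0.4437 0.1913 0.105 ]
170 [0.4262 0.2838 0.105 ] [0.4205 0.1932 0.105 ]
```

Request:
{"fn": "apply_moves", "kwargs": {
  "increments": [
    {"fingers":0.7,"travel":[0.112,-0.013,0],"roll":0},
    {"fingers":0.7,"travel":[0.112,-0.013,0],"roll":0},
    {"fingers":0.7,"travel":[0,0,0],"roll":0.0805},
    {"fingers":0.7,"travel":[0,0,0],"roll":0.0805},
    {"fingers":0.7,"travel":[0,0,0],"roll":0.0805},
    {"fingers":0.7,"travel":[0,0,0],"roll":0.0805},
    {"fingers":0.7,"travel":[0,0,0],"roll":0.0805},
    {"fingers":0.7,"travel":[0,0,0],"roll":0.0805},
    {"fingers":0.7,"travel":[0,0,0],"roll":0.0805},
    {"fingers":0.7,"travel":[0,0,0],"roll":0.0805},
    {"fingers":0.7,"travel":[0,0,0],"roll":0.0805},
    {"fingers":0.7,"travel":[0,0,0],"roll":0.0805},
    {"fingers":0.7,"travel":[0,0,0],"roll":0.0805},
    {"fingers":0.7,"travel":[0,0,0],"roll":0.0805},
    {"fingers":0.7,"travel":[0,0,0],"roll":0.081},
    {"fingers":0.7,"travel":[0,0,0.15],"roll":0},
    {"fingers":0.7,"travel":[0,0,0.15],"roll":0},
    {"fingers":0.7,"travel":[0,0,0.15],"roll":0},
    {"fingers":0.7,"travel":[0,0,0.15],"roll":0},
    {"fingers":0.7,"travel":[0,0,0.1],"roll":0}
  ]
}}

```text
time_s: 12.17
tool_pos: [0.4716, 0.2354, 0.2231]
tcp_rot: [[-0.062, -0.998, -0.002], [-0.998, 0.062, -0.001], [0.001, 0.002, -1.0]]
wrist_force: [-0.5, -0.5, -0.5]
width: 0.0612
gripper_force: 0.0
```

Request:
{"fn": "apply_moves", "kwargs": {
  "increments": [
    {"fingers":0.7,"travel":[0,0,0.09],"roll":0},
    {"fingers":0.7,"travel":[0,0,0.09],"roll":0},
    {"fingers":0.7,"travel":[0,0,0.09],"roll":0},
    {"fingers":0.7,"travel":[0,0,0.09],"roll":0},
    {"fingers":0.7,"travel":[0,0,0],"roll":0},
    {"fingers":0.2,"travel":[0,0,0],"roll":0},
    {"fingers":0.2,"travel":[0,0,0],"roll":0},
    {"fingers":0.2,"travel":[0,0,0],"roll":0},
    {"fingers":0.2,"travel":[0,0,0],"roll":0},
    {"fingers":0.2,"travel":[0,0,0],"roll":0},
    {"fingers":0.2,"travel":[0,0,0],"roll":0},
    {"fingers":0.2,"travel":[0,0,0],"roll":0}
  ],
  "squeeze": 4
}}

```text
time_s: 13.17
tool_pos: [0.4729, 0.2367, 0.1543]
tcp_rot: [[-0.06, -0.998, 0.001], [-0.998, 0.06, 0.001], [-0.001, -0.001, -1.0]]
wrist_force: [0.4, -0.0, -0.7]
width: 0.0222
gripper_force: 4.7
```

```bash
python3 -c "
from h import *
s=sense();print(s['tool_pos'],s['tcp_rot'],s['time_s'])"
```

```text
[0.47293322 0.23667727 0.15433133] [[-5.97808375e-02 -9.98210837e-01  1.17333171e-03]
 [-9.98211128e-01  5.97818223e-02  8.22964564e-04]
 [-8.91636054e-04 -1.12203526e-03 -9.99998973e-01]] 13.1667
```

Request:
{"fn": "apply_moves", "kwargs": {
  "increments": [
    {"fingers":0.7,"travel":[0,0,0],"roll":0},
    {"fingers":0.7,"travel":[0,0,0],"roll":0},
    {"fingers":0.7,"travel":[0,0,0],"roll":0},
    {"fingers":0.7,"travel":[0,0,0],"roll":0},
    {"fingers":0.7,"travel":[0,0,0],"roll":0},
    {"fingers":0.7,"travel":[0,0,0],"roll":-0.0805},
    {"fingers":0.7,"travel":[0,0,0],"roll":-0.0805},
    {"fingers":0.7,"travel":[0,0,0],"roll":-0.0805},
    {"fingers":0.7,"travel":[0,0,0],"roll":-0.0805},
    {"fingers":0.7,"travel":[0,0,0],"roll":-0.0805},
    {"fingers":0.7,"travel":[0,0,0],"roll":-0.0805},
    {"fingers":0.7,"travel":[0,0,0],"roll":-0.0805},
    {"fingers":0.7,"travel":[0,0,0],"roll":-0.0805},
    {"fingers":0.7,"travel":[0,0,0],"roll":-0.0805},
    {"fingers":0.7,"travel":[0,0,0],"roll":-0.0805},
    {"fingers":0.7,"travel":[0,0,0],"roll":-0.0805},
    {"fingers":0.7,"travel":[0,0,0],"roll":-0.0805},
    {"fingers":0.7,"travel":[0,0,0],"roll":-0.081},
    {"fingers":0.7,"travel":[0,0,0],"roll":0},
    {"fingers":0.7,"travel":[0,0,0],"roll":0}
  ]
}}

```text
time_s: 14.83
tool_pos: [0.4725, 0.2364, 0.1537]
tcp_rot: [[0.998, -0.064, -0.0], [-0.064, -0.998, -0.0], [-0.0, 0.0, -1.0]]
wrist_force: [0.5, 0.0, 0.3]
width: 0.0616
gripper_force: 0.0
```

Request:
{"fn": "apply_moves", "kwargs": {
  "increments": [
    {"fingers":0.1,"travel":[0,0,0],"roll":0},
    {"fingers":0.1,"travel":[0,0,0],"roll":0},
    {"fingers":0.1,"travel":[0,0,0],"roll":0},
    {"fingers":0.1,"travel":[0,0,0],"roll":0},
    {"fingers":0.1,"travel":[0,0,0],"roll":0},
    {"fingers":0.1,"travel":[0,0,0],"roll":0},
    {"fingers":0.1,"travel":[0,0,0],"roll":0}
  ],
  "squeeze": 15
}}

```text
time_s: 15.42
tool_pos: [0.4724, 0.2362, 0.1538]
tcp_rot: [[0.998, -0.06, -0.0], [-0.06, -0.998, -0.001], [-0.0, 0.001, -1.0]]
wrist_force: [0.3, -3.4, -0.2]
width: 0.0203
gripper_force: 15.1
```

```bash
python3 -c "
from h import *
s=sense();print(s['tool_pos'],s['tcp_rot'],s['wrist_force'],s['ft_torque'],s['time_s'])"
```

```text
[0.47242969 0.23615107 0.15376705] [[ 9.98172015e-01 -6.04365313e-02 -2.34304747e-04]
 [-6.04366580e-02 -9.98171867e-01 -5.77742849e-04]
 [-1.98959633e-04  5.90847340e-04 -9.99999806e-01]] [ 0.30592303 -3.43133524 -0.24608518] [-2.1360543   0.03541552  0.00800642] 15.4167
```

Request:
{"fn": "apply_moves", "kwargs": {
  "increments": [
    {"fingers":0.1,"travel":[0,0,-0.03],"roll":0},
    {"fingers":0.1,"travel":[0,0,-0.07],"roll":0},
    {"fingers":0.1,"travel":[0,0,-0.1],"roll":0},
    {"fingers":0.1,"travel":[0,0,-0.1],"roll":0},
    {"fingers":0.1,"travel":[0,0,-0.1],"roll":0},
    {"fingers":0.1,"travel":[0,0,-0.1],"roll":0},
    {"fingers":0.1,"travel":[0,0,-0.1],"roll":0},
    {"fingers":0.1,"travel":[0,0,-0.1],"roll":0},
    {"fingers":0.1,"travel":[0,0,-0.1],"roll":0},
    {"fingers":0.1,"travel":[0,0,-0.1],"roll":0},
    {"fingers":0.1,"travel":[0,0,-0.1],"roll":0},
    {"fingers":0.1,"travel":[0,0,0],"roll":0},
    {"fingers":0.1,"travel":[0,0,0],"roll":0},
    {"fingers":0.1,"travel":[0,0,0],"roll":0}
  ]
}}

```text
time_s: 16.58
tool_pos: [0.472, 0.2362, 0.3531]
tcp_rot: [[0.998, -0.06, -0.001], [-0.06, -0.998, -0.0], [-0.001, 0.0, -1.0]]
wrist_force: [-1.1, 0.4, -1.7]
width: 0.02
gripper_force: 15.0
```

```bash
python3 - <<'E'
from m import *
s=sense();R=s['tcp_rot'];P=s['tool_pos'];print(P,R,s['wrist_force'],s['time_s'],s['width'])
S=np.array([.5106,-.2179,P[2]]);print("tool d",np.array(R).T@(S-P))
a=[]
for n,X in(("scene",P),("wrist",P)):
    p=snapshot(n);u=proj(p,[P[0],P[1],P[2]-.08]);print(n,u);x,y=np.round(u).astype(int);x=min(max(x,60),580);y=min(max(y,60),340)
    a.append(cv2.resize(p["color"][y-60:y+60,x-60:x+60],(400,400),interpolation=2) if n=="scene" else p["color"][:,120:520])
cv2.imwrite("pics/l.png",np.hstack(a))
E
```

```text
[0.472  0.2362 0.3531] [[ 0.9982 -0.0604 -0.0011]
 [-0.0604 -0.9982 -0.0001]
 [-0.001   0.0002 -1.    ]] [-1.147   0.3728 -1.7342] 16.5833 0.020017560868449316
tool d [0.066 0.451 0.   ]
scene [372.7742  85.0886]
wrist [324.4775 218.4342]
```

View pics/l.png

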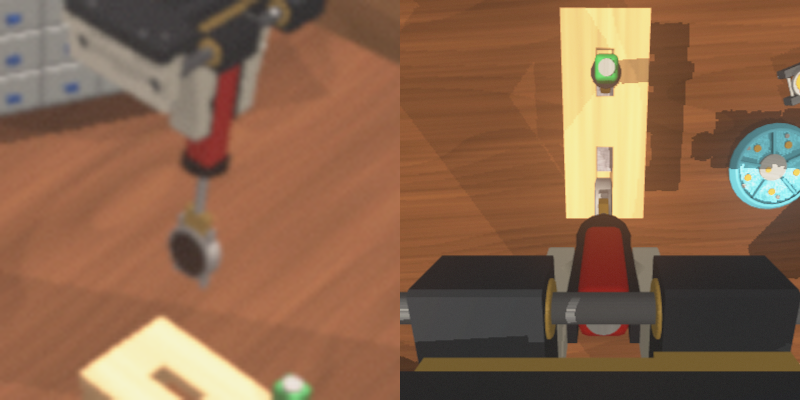

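The holder is gripped upright and clear of the rack, with its opening empty and the green holder still hanging. Next I'll carry it over to the slot.

Request:
{"fn": "apply_moves", "kwargs": {
  "increments": [
    {"fingers":0.1,"travel":[0.01,0.07,0],"roll":0},
    {"fingers":0.1,"travel":[0.02,0.14,0],"roll":0},
    {"fingers":0.1,"travel":[0.023,0.16,0],"roll":0},
    {"fingers":0.1,"travel":[0.023,0.16,0],"roll":0},
    {"fingers":0.1,"travel":[0.023,0.16,0],"roll":0},
    {"fingers":0.1,"travel":[0.023,0.16,0],"roll":0},
    {"fingers":0.1,"travel":[0.023,0.16,0],"roll":0},
    {"fingers":0.1,"travel":[0.023,0.16,0],"roll":0},
    {"fingers":0.1,"travel":[0.023,0.16,0],"roll":0},
    {"fingers":0.1,"travel":[0.023,0.16,0],"roll":0},
    {"fingers":0.1,"travel":[0.023,0.16,0],"roll":0},
    {"fingers":0.1,"travel":[0.023,0.16,0],"roll":0},
    {"fingers":0.1,"travel":[0.023,0.16,0],"roll":0},
    {"fingers":0.1,"travel":[0.023,0.16,0],"roll":0.02},
    {"fingers":0.1,"travel":[0.022,0.125,0],"roll":0.045},
    {"fingers":0.1,"travel":[0,0,0],"roll":0.05},
    {"fingers":0.1,"travel":[0,0,0],"roll":0},
    {"fingers":0.1,"travel":[0,0,0],"roll":0},
    {"fingers":0.1,"travel":[0,0,0],"roll":0}
  ],
  "squeeze": 25
}}

```text
time_s: 18.27
tool_pos: [0.5098, -0.2175, 0.3535]
tcp_rot: [[0.974, -0.228, -0.001], [-0.228, -0.974, 0.0], [-0.001, -0.0, -1.0]]
wrist_force: [-0.1, 0.7, -1.5]
width: 0.0196
gripper_force: 25.0
```

```bash
cat > d.py <<'E'
from m import *
s=sense();R=np.array(s['tcp_rot']);P=np.array(s['tool_pos']);print(P,s['wrist_force'],s['time_s'],s['width'],"yaw",np.degrees(np.arctan2(R[1,0],R[0,0])))
print("tool d",R.T@(np.array([.5106,-.2179,P[2]])-P)-[.0005,0,0],"vert",R[:,2])
E
python3 d.py
```

```text
[ 0.5098 -0.2175  0.3535] [-0.1223  0.7488 -1.5158] 18.2667 0.01964496561094731 yaw -13.182884431247391
tool d [ 0.0004  0.0002 -0.    ] vert [-0.0006  0.0002 -1.    ]
```

Request:
{"fn": "apply_moves", "kwargs": {
  "increments": [
    {"fingers":0.1,"travel":[0.002,0.001,0.05],"roll":0.002},
    {"fingers":0.1,"travel":[0,0,0.08],"roll":0},
    {"fingers":0.1,"travel":[0,0,0.08],"roll":0},
    {"fingers":0.1,"travel":[0,0,0.08],"roll":0},
    {"fingers":0.1,"travel":[0,0,0.06],"roll":0},
    {"fingers":0.1,"travel":[0,0,0.04],"roll":0},
    {"fingers":0.1,"travel":[0,0,0],"roll":0},
    {"fingers":0.1,"travel":[0,0,0],"roll":0},
    {"fingers":0.1,"travel":[0,0,0],"roll":0}
  ]
}}

```text
time_s: 19.02
tool_pos: [0.5109, -0.218, 0.2766]
tcp_rot: [[0.973, -0.233, 0.001], [-0.233, -0.973, -0.0], [0.001, 0.0, -1.0]]
wrist_force: [0.7, -0.2, -1.9]
width: 0.0201
gripper_force: 25.0
```

```bash
python3 d.py; python3 - <<'E'
from m import *
P=np.array(sense()['tool_pos']);a=[]
for n in("scene","wrist"):
    p=snapshot(n);u=proj(p,[P[0],P[1],.14]);print(n,u);x,y=np.round(u).astype(int);w=50 if n=="scene" else 80;y=min(y,400-w)
    a.append(cv2.resize(p["color"][y-w:y+w,x-w:x+w],(400,400),interpolation=2))
cv2.imwrite("pics/i.png",np.hstack(a))
E
```

```text
[ 0.5109 -0.218   0.2766] [ 0.6965 -0.1508 -1.9277] 19.0167 0.02013448894076803 yaw -13.458221259989585
tool d [-0.0008 -0.     -0.    ] vert [ 0.0012 -0.0004 -1.    ]
scene [234.7671 257.5358]
wrist [324.036  195.4711]
```

View pics/i.png

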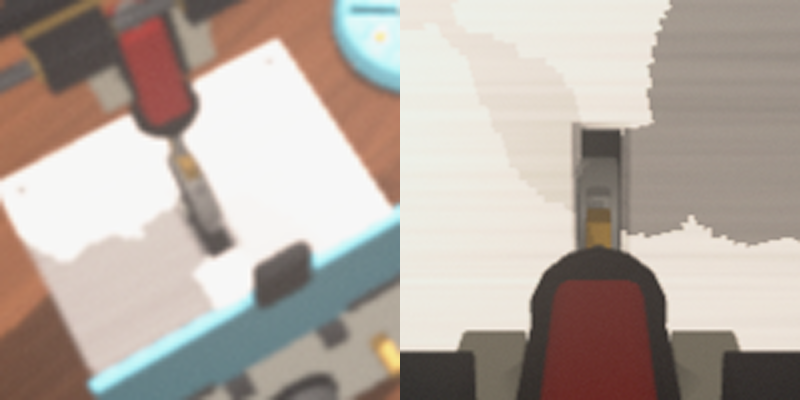

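Request:
{"fn": "apply_moves", "kwargs": {
  "increments": [
    {"fingers":0.1,"travel":[-0.003,0,0.01],"roll":0},
    {"fingers":0.1,"travel":[0,0,0.015],"roll":0},
    {"fingers":0.1,"travel":[0,0,0.015],"roll":0},
    {"fingers":0.1,"travel":[0,0,0.015],"roll":0},
    {"fingers":0.1,"travel":[0,0,0.015],"roll":0},
    {"fingers":0.1,"travel":[0,0,0.01],"roll":0},
    {"fingers":0.1,"travel":[0,0,0],"roll":0}
  ]
}}

```text
time_s: 19.7
tool_pos: [0.5095, -0.2179, 0.2591]
tcp_rot: [[0.972, -0.234, -0.001], [-0.234, -0.972, 0.0], [-0.001, 0.0, -1.0]]
wrist_force: [0.7, 0.5, -1.6]
width: 0.02
gripper_force: 25.0
```

```bash
python3 d.py
```

```text
[ 0.5095 -0.2179  0.2591] [ 0.7125  0.5497 -1.6087] 19.7 0.020022053240535506 yaw -13.515559029300398
tool d [ 0.0005 -0.0003 -0.    ] vert [-0.0011  0.0002 -1.    ]
```

Request:
{"fn": "apply_moves", "kwargs": {
  "increments": [
    {"fingers":0.1,"travel":[0.001,0,0.015],"roll":0},
    {"fingers":0.1,"travel":[0,0,0.015],"roll":0},
    {"fingers":0.1,"travel":[0,0,0.015],"roll":0},
    {"fingers":0.1,"travel":[0,0,0.015],"roll":0},
    {"fingers":0.1,"travel":[0,0,0.01],"roll":0},
    {"fingers":0.1,"travel":[0,0,0],"roll":0}
  ]
}}

```text
time_s: 20.2
tool_pos: [0.5106, -0.2181, 0.2456]
tcp_rot: [[0.972, -0.233, 0.001], [-0.233, -0.972, -0.0], [0.001, -0.0, -1.0]]
wrist_force: [2.1, -0.8, -2.4]
width: 0.0201
gripper_force: 25.0
```

```bash
python3 d.py
```

```text
[ 0.5106 -0.2181  0.2456] [ 2.1028 -0.8373 -2.4451] 20.2 0.020063115905336062 yaw -13.502239334907628
tool d [-0.0005 -0.0002  0.    ] vert [ 0.001  -0.0002 -1.    ]
```

Request:
{"fn": "apply_moves", "kwargs": {
  "increments": [
    {"fingers":0.1,"travel":[0,0,0],"roll":0},
    {"fingers":0.1,"travel":[0,0,0],"roll":0},
    {"fingers":0.1,"travel":[0,0,0],"roll":0}
  ]
}}

```text
time_s: 20.45
tool_pos: [0.5104, -0.218, 0.2458]
tcp_rot: [[0.972, -0.234, 0.001], [-0.234, -0.972, -0.0], [0.001, -0.0, -1.0]]
wrist_force: [2.9, -1.7, -3.9]
width: 0.0198
gripper_force: 25.0
```

```bash
python3 d.py
```

```text
[ 0.5104 -0.218   0.2458] [ 2.9322 -1.6962 -3.9044] 20.45 0.019827457514057404 yaw -13.507000057208842
tool d [-0.0004 -0.0002  0.    ] vert [ 0.0009 -0.0001 -1.    ]
```

Request:
{"fn": "apply_moves", "kwargs": {
  "increments": [
    {"fingers":0.1,"travel":[0.0035,0,0],"roll":0},
    {"fingers":0.1,"travel":[0,0,0],"roll":0},
    {"fingers":0.1,"travel":[0,0,0],"roll":0},
    {"fingers":0.1,"travel":[0,0,0],"roll":0}
  ]
}}

```text
time_s: 20.78
tool_pos: [0.5107, -0.2181, 0.2458]
tcp_rot: [[0.972, -0.234, 0.0], [-0.234, -0.972, 0.0], [-0.0, -0.0, -1.0]]
wrist_force: [3.3, -0.6, -2.9]
width: 0.0195
gripper_force: 25.0
```

```bash
python3 d.py
```

```text
[ 0.5107 -0.2181  0.2458] [ 3.2559 -0.6327 -2.9283] 20.7833 0.01951345391107076 yaw -13.512241713747214
tool d [-0.0006 -0.0002  0.    ] vert [ 0.      0.0001 -1.    ]
```

Request:
{"fn": "apply_moves", "kwargs": {
  "increments": [
    {"fingers":0.1,"travel":[0.005,0,0],"roll":0},
    {"fingers":0.1,"travel":[0,0,0],"roll":0},
    {"fingers":0.1,"travel":[0,0,0],"roll":0},
    {"fingers":0.1,"travel":[0,0,0],"roll":0}
  ]
}}

```text
time_s: 21.12
tool_pos: [0.5112, -0.2184, 0.2456]
tcp_rot: [[0.972, -0.234, -0.001], [-0.234, -0.972, 0.0], [-0.001, 0.0, -1.0]]
wrist_force: [-0.6, 0.2, -2.6]
width: 0.0195
gripper_force: 25.0
```

```bash
python3 d.py; python3 - <<'E'
from m import *
a=[]
P=np.array(sense()['tool_pos'])
for n in("scene","wrist"):
    p=snapshot(n);u=proj(p,[P[0],P[1],.15]);x,y=np.round(u).astype(int);w=45 if n=="scene" else 80;y=min(y,400-w)
    a.append(cv2.resize(p["color"][y-w:y+w,x-w:x+w],(400,400),interpolation=2))
cv2.imwrite("pics/j.png",np.hstack(a))
E
```

```text
[ 0.5112 -0.2184  0.2456] [-0.6474  0.2344 -2.6219] 21.1167 0.0195040905400106 yaw -13.516037887446425
tool d [-0.0012 -0.0003  0.    ] vert [-0.001   0.0001 -1.    ]
```

View pics/j.png

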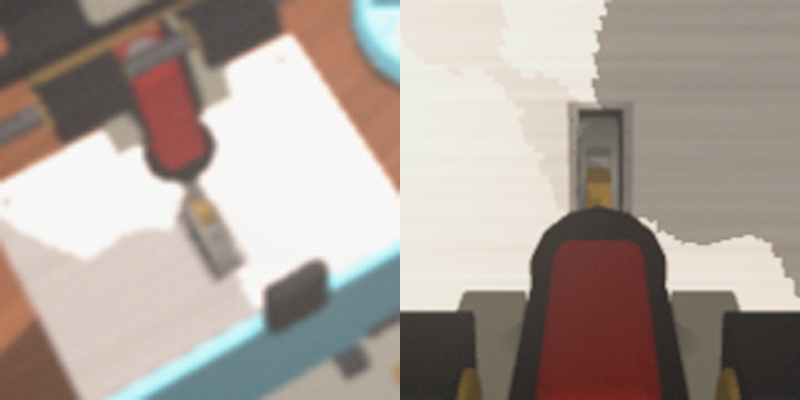

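The case is entering the slot, centred across its width, and the sideways force has gone. I'll keep lowering slowly.

Request:
{"fn": "apply_moves", "kwargs": {
  "increments": [
    {"fingers":0.1,"travel":[0,0,0.01],"roll":0},
    {"fingers":0.1,"travel":[0,0,0.01],"roll":0},
    {"fingers":0.1,"travel":[0,0,0.01],"roll":0},
    {"fingers":0.1,"travel":[0,0,0],"roll":0},
    {"fingers":0.1,"travel":[0,0,0],"roll":0}
  ]
}}

```text
time_s: 21.63
tool_pos: [0.5115, -0.2184, 0.2395]
tcp_rot: [[0.972, -0.234, -0.001], [-0.234, -0.972, -0.0], [-0.001, 0.0, -1.0]]
wrist_force: [0.1, -0.9, -1.4]
width: 0.0196
gripper_force: 25.0
```

```bash
python3 d.py
```

```text
[ 0.5115 -0.2184  0.2395] [ 0.1278 -0.9367 -1.4371] 21.6333 0.01964810943358443 yaw -13.509206330688343
tool d [-0.0015 -0.0003  0.    ] vert [-0.0005 -0.     -1.    ]
```

Request:
{"fn": "apply_moves", "kwargs": {
  "increments": [
    {"fingers":0.1,"travel":[0,0,0.01],"roll":0},
    {"fingers":0.1,"travel":[0,0,0.01],"roll":0},
    {"fingers":0.1,"travel":[0,0,0.01],"roll":0},
    {"fingers":0.1,"travel":[0,0,0.01],"roll":0},
    {"fingers":0.1,"travel":[0,0,0.01],"roll":0},
    {"fingers":0.1,"travel":[0,0,0],"roll":0},
    {"fingers":0.1,"travel":[0,0,0],"roll":0}
  ]
}}

```text
time_s: 22.22
tool_pos: [0.5116, -0.2184, 0.2296]
tcp_rot: [[0.972, -0.234, -0.0], [-0.234, -0.972, 0.0], [-0.0, 0.0, -1.0]]
wrist_force: [0.5, 0.5, -2.0]
width: 0.0201
gripper_force: 25.0
```

```bash
python3 d.py
```

```text
[ 0.5116 -0.2184  0.2296] [ 0.5249  0.4626 -1.9651] 22.2167 0.020125966826345407 yaw -13.506025155327071
tool d [-0.0016 -0.0002  0.    ] vert [-0.0004  0.     -1.    ]
```

Request:
{"fn": "apply_moves", "kwargs": {
  "increments": [
    {"fingers":0.1,"travel":[0,0,0.015],"roll":0},
    {"fingers":0.1,"travel":[0,0,0.015],"roll":0},
    {"fingers":0.1,"travel":[0,0,0.02],"roll":0},
    {"fingers":0.1,"travel":[0,0,0.02],"roll":0},
    {"fingers":0.1,"travel":[0,0,0.02],"roll":0},
    {"fingers":0.1,"travel":[0,0,0.02],"roll":0},
    {"fingers":0.1,"travel":[0,0,0.02],"roll":0},
    {"fingers":0.1,"travel":[0,0,0.02],"roll":0},
    {"fingers":0.1,"travel":[0,0,0.02],"roll":0},
    {"fingers":0.1,"travel":[0,0,0.015],"roll":0},
    {"fingers":0.1,"travel":[0,0,0.009],"roll":0},
    {"fingers":0.1,"travel":[0,0,0],"roll":0},
    {"fingers":0.1,"travel":[0,0,0],"roll":0},
    {"fingers":0.1,"travel":[0,0,0],"roll":0},
    {"fingers":0.1,"travel":[0,0,0],"roll":0}
  ]
}}

```text
time_s: 23.47
tool_pos: [0.5118, -0.2184, 0.1912]
tcp_rot: [[0.972, -0.234, 0.0], [-0.234, -0.972, -0.0], [0.0, -0.0, -1.0]]
wrist_force: [0.6, -0.9, -2.9]
width: 0.0201
gripper_force: 25.0
```

```bash
python3 d.py; python3 - <<'E'
from m import *
a=[]
P=np.array(sense()['tool_pos'])
for n in("scene","wrist"):
    p=snapshot(n);u=proj(p,[P[0],P[1],.15]);x,y=np.round(u).astype(int);w=60 if n=="scene" else 80;y=min(y,400-w)
    a.append(cv2.resize(p["color"][y-w:y+w,x-w:x+w],(400,400),interpolation=2))
cv2.imwrite("pics/k.png",np.hstack(a))
E
```

```text
[ 0.5118 -0.2184  0.1912] [ 0.5546 -0.8643 -2.9395] 23.4667 0.02010488598047155 yaw -13.507259889374643
tool d [-0.0018 -0.0002 -0.    ] vert [ 0.0004 -0.0001 -1.    ]
```

View pics/k.png

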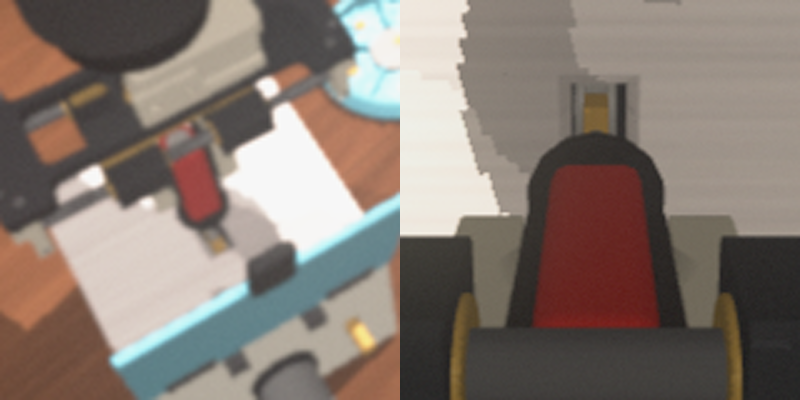

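The case is well inside the chamber, the clamp sits mid-slot with gaps on both sides, and the cover is on its stop. I'll let it settle, then hand in.

Request:
{"fn": "apply_moves", "kwargs": {
  "increments": [
    {"fingers":0.1,"travel":[-0.002,0,0.002],"roll":0},
    {"fingers":0.1,"travel":[0,0,0],"roll":0},
    {"fingers":0.1,"travel":[0,0,0],"roll":0},
    {"fingers":0.1,"travel":[0,0,0],"roll":0},
    {"fingers":0.1,"travel":[0,0,0],"roll":0},
    {"fingers":0.1,"travel":[0,0,0],"roll":0}
  ]
}}

```text
time_s: 24.07
tool_pos: [0.5113, -0.2183, 0.1905]
tcp_rot: [[0.972, -0.234, -0.0], [-0.234, -0.972, 0.0], [-0.0, 0.0, -1.0]]
wrist_force: [0.4, -0.7, -1.3]
width: 0.0197
gripper_force: 25.0
```

```bash
python3 d.py; python3 -c "
from cell import ticket
print(ticket.sign_off())"
```

```text
[ 0.5113 -0.2183  0.1905] [ 0.3905 -0.7191 -1.3278] 24.0667 0.01970777655289531 yaw -13.508392210836899
tool d [-0.0012 -0.0002  0.    ] vert [-0.  0. -1.]
the job is handed in; nothing more can be done
None
```

I handed the job in at about 24 s: the cover is open on its stop and the steel case is held by its red handle, upright in the slot at nozzle height, with no sign of contact with the box. The judge's result was not shown.

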